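Start the blasting cabinet from its switch pods

ROBOT

A 7-joint arm with a two-finger parallel gripper is mounted at the origin on the work surface. World frame = base frame: x ahead of the robot, y to its left, z up, the work surface at z = 0. Lengths are in m, angles in rad, forces in N, time in s.
With the tool pointing down it reaches from about 0.4 to 0.85 m from the base axis. Payload 10.4 kg.
Tool frame: the origin (TCP) lies between the finger pads; the fingertips stand ahead of it and the grasp point (between the pads) lies 3 mm ahead of it (r.tips_ahead is the z of the fingertips in the tool frame, in m); z points along the fingers, y is the line along which they close (so a half turn about z gives the same grasp; the last joint's range is limited). The gripper opens to 87 mm and grips with 3 to 60 N. Pads are 19 mm wide; open, the fingers measure 117 mm over their backs; the gripper's body (75 mm by 190 mm) begins 51 mm behind the grasp point.
Start: joints at [-1.136, 0.332, -0.065, 1.46, 0.022, 1.35, -0.088], TCP at [0.276, 0.561, 0.245] pointing down, gripper open.
Joint ranges: [-2.6, 2.6], [-0.5, 2.12], [-1.47, 1.34], [0.16, 2.42], [-1.27, 4.41], [0.06, 2.06], [-2.6, 2.6]. Speed limits (rad/s): [2.22, 2.22, 2.79, 2.79, 3.14, 3.14, 3.14].

INTERFACE

Orientations are given as a unit quaternion [x, y, z, w].
In Python, from bench import telemetry, camera, get_calibration, r gives the robot as it stands.
- The arm moves only by the tool drive_tool, never from a script. Its argument "series" is one flat list of numbers, 7 for each row, row after row: the turn, a rotation vector about the tool's x, y, z in units of 5 degrees (1.0 is 5 degrees), then the shift along the tool's x, y, z in units of 40 mm (1.0 is 40 mm), then the opening, from -1 (shut) to 1 (fully open). A call has 1 to 10 rows; each row is the pose to reach, as a shift and turn from the pose commanded when the call began, along the tool's axes at that moment; what a row does not reach only later rows make up. A row lasts 1/12 s, in which the tool goes at most 41.7 mm and 7.16 degrees, less where a joint would pass 70% of its speed; a pose out of reach is approached as far as the arm can. A call with a gripper value outside its range is refused whole. The fingers move at their own pace and stop on an object; "grip_force" is the grip in N (left out, the last holds). Time passes only in rows, so rows that repeat a pose let the fingers close. It gives the time, the measured TCP pose, the force, the opening and the grip force at its end, in the units of the state.
- telemetry.read_state(): the state, without advancing time (a new reading comes with each control period).
- camera(name): name is "scene" or "top"; returns the picture (420x560x3 uint8, red, green, blue); there is no depth.
- get_calibration(name): a dict with "fovy" (degrees; the focal length in pixels is half the picture's height over the tangent of half this angle, whatever the lens; pixels are square), "cx", "cy" (the principal point, pixels), "xyz" and "rotation" of the camera in the world. Camera axes: x right, y up, looking along -z (the intrinsics and any distortion apply to the point x, -y, -z); pixel columns grow to the right and rows downward; lengths in m; the calibration is good to about 2 mm. A picture is of the moment at which its call begins. get_calibration takes no time and is no camera call.
- r.close_job(): hands the job in; it is judged then, once.
The state is a dict: "time": time; "joint_positions": joint angles; "joint_vel": joint speeds; "joint_torque": joint torques, N m; "ee_pos": TCP position; "eef_rot": TCP orientation; "ft_force": force on the tool from outside, world axes, zero at the start; "torque": the same for the moment, N m; "width": finger opening in m; "grip_force": force on a finger pad.
Only numpy, scipy, OpenCV 4.12 (cv2) and the standard library are available. Lean on these libraries where they do the work, as an engineer would, in place of code of your own. Each camera call takes 0.05 s, during which the arm holds its last target. There are 200 camera calls.

TASK

Start up the blasting cabinet from the grey switch pods on the stone bench: gently press down the black cap of the round pod (dust extractor), then that of the long pod (lamp), then that of the square pod (compressed air), each fully down so that it stays down. Only push the caps from above, in that order; do not lift, tip or shove the pods. Leave the three-sided pod and everything else on the bench alone, and finish clear of everything.

Things in the scene. Friction and masses are not known exactly. Their poses are not given: they have to be found in the camera images.
- round_pod: Round grey painted switch pod with a round cap (dust extractor): housing 74 mm across, 46 mm high; cap 48 mm across. Its black cap stands 18 mm proud of the housing, its top 64 mm above the bench when up. Loose on the bench, about 0.4 to 0.9 kg. Origin: centre of the underside; z up.
- round_pod_top (a point): Centre of the top face of the cap of the round pod (moves down with the cap). The cap rides on its latch stem on a spring (1.5 N/mm, up to 8 mm): pushed down, it gives 2 mm before the stem moves; the stem is at its stop when the cap is 10 mm down (3 N); then the force grows to 12 N at 16 mm, a hard stop 2 mm above the housing. Let go, it springs back to 56 mm above the bench if the stem is fully down.
- round_pod_cap (a joint): Cap of the round pod: latch stem under the cap, sliding down: 0 m = up (starts 0 to 0.0015), 0.008 = fully down, at its stop. About 3 N moves it; it stays where it is left; down from 0.005.
- long_pod: Long oblong grey switch pod with a long cap (cabinet lamp): housing 62 mm (x) by 112 mm (y), 46 mm high; cap 38 by 86 mm. Its black cap stands 18 mm proud of the housing, its top 64 mm above the bench when up. Loose on the bench, about 0.4 to 0.9 kg. Origin: centre of the underside; z up.
- long_pod_top (a point): Centre of the top face of the cap of the long pod (moves down with the cap). The cap rides on its latch stem on a spring (1.5 N/mm, up to 8 mm): pushed down, it gives 2 mm before the stem moves; the stem is at its stop when the cap is 10 mm down (3 N); then the force grows to 12 N at 16 mm, a hard stop 2 mm above the housing. Let go, it springs back to 56 mm above the bench if the stem is fully down.
- long_pod_cap (a joint): Cap of the long pod: latch stem under the cap, sliding down: 0 m = up (starts 0 to 0.0015), 0.008 = fully down, at its stop. About 3 N moves it; it stays where it is left; down from 0.005.
- square_pod: Square grey switch pod with a square cap (compressed air): housing 70 by 70 mm, 46 mm high; cap 44 by 44 mm. Its black cap stands 18 mm proud of the housing, its top 64 mm above the bench when up. Loose on the bench, about 0.4 to 0.9 kg. Origin: centre of the underside; z up.
- square_pod_top (a point): Centre of the top face of the cap of the square pod (moves down with the cap). The cap rides on its latch stem on a spring (1.5 N/mm, up to 8 mm): pushed down, it gives 2 mm before the stem moves; the stem is at its stop when the cap is 10 mm down (3 N); then the force grows to 12 N at 16 mm, a hard stop 2 mm above the housing. Let go, it springs back to 56 mm above the bench if the stem is fully down.
- square_pod_cap (a joint): Cap of the square pod: latch stem under the cap, sliding down: 0 m = up (starts 0 to 0.0015), 0.008 = fully down, at its stop. About 3 N moves it; it stays where it is left; down from 0.005.
- tri_pod: Three-sided grey switch pod with a three-sided cap (condensate drain), not to be pressed: housing corners 50 mm from its centre, 46 mm high; cap corners 32 mm from its centre. Its black cap stands 18 mm proud of the housing, its top 64 mm above the bench when up. Loose on the bench, about 0.4 to 0.9 kg. Origin: centre of the underside; z up.
- tri_pod_top (a point): Centre of the top face of the cap of the tri pod (moves down with the cap). The cap rides on its latch stem on a spring (1.5 N/mm, up to 8 mm): pushed down, it gives 2 mm before the stem moves; the stem is at its stop when the cap is 10 mm down (3 N); then the force grows to 12 N at 16 mm, a hard stop 2 mm above the housing. Let go, it springs back to 56 mm above the bench if the stem is fully down.
- tri_pod_cap (a joint): Cap of the tri pod: latch stem under the cap, sliding down: 0 m = up (starts 0 to 0.0015), 0.008 = fully down, at its stop. About 3 N moves it; it stays where it is left; down from 0.005.
- tape: Roll of masking tape lying flat, 94 mm across, 28 mm high; may lie between the pods. Bystander, loose. Origin: centre of the underside.
- nozzle: Brass blasting nozzle standing on its 38 mm foot, 62 mm high. Bystander, loose. Origin: centre of the underside.
- screwdriver: Screwdriver lying on the bench, 160 mm long. Bystander, loose. Origin: a point on the tool, at the bench.
- stone: Polished stone sample, 70 by 100 by 30 mm. Bystander, loose. Origin: centre of the underside.
- jar: Closed glass jar with steel cap, 64 mm across, 75 mm high. Bystander, loose. Origin: centre of the underside.
- goggles: Round-lensed safety goggles lying flat, 56 by 124 mm, 26 mm high. Bystander, loose. Origin: centre of the underside.
Mind the look-alikes: they are no part of the job. Leave any turquoise look-alike of the round_pod alone.

How it is judged:
On the way, in this order (a step that is already met when the one before it is completed fails the run):
1. the cap of the round pod is down (5 mm or more) (value of joint round_pod_cap above 0.005 m), for 0.1 s.
2. the cap of the long pod is down (5 mm or more) (value of joint long_pod_cap above 0.005 m), for 0.1 s.
3. the cap of the square pod is down (5 mm or more) (value of joint square_pod_cap above 0.005 m), for 0.1 s.
At the end, for the whole second after the job is handed in: The caps of the round, long and square pods are down by 5 mm or more and the cap of the three-sided pod by less than 3 mm; all pods stand upright (within 0.1 rad), at rest and within 25 mm of where they started; every bystander is within 30 mm of where it started (value of joint each of round_pod_cap, long_pod_cap, square_pod_cap above 0.005 m and value of joint tri_pod_cap below 0.003 m and distance of each of round_pod, long_pod, square_pod, tri_pod from where it was at the start of the episode below 0.025 m and angle between each of round_pod, long_pod, square_pod, tri_pod's own z axis and vertical below 0.1 rad and linear speed of each of round_pod, long_pod, square_pod, tri_pod below 0.02 m/s and distance of each of tape, nozzle, screwdriver, stone, jar, goggles from where it was at the start of the episode below 0.03 m); the robot touches nothing.
It fails at once if a pod is pressed with more than 20 N (contact force between any of the fingers, the arm and round_pod above 20 N or contact force between any of the fingers, the arm and long_pod above 20 N or contact force between any of the fingers, the arm and square_pod above 20 N or contact force between any of the fingers, the arm and tri_pod above 20 N).
It fails at once if a pod is shoved by more than 25 mm (distance of any of round_pod, long_pod, square_pod, tri_pod from where it was at the start of the episode above 0.025 m).
It fails at once if a pod is lifted by more than 10 mm or tipped by more than 0.2 rad (height (world z) of any of round_pod, long_pod, square_pod, tri_pod above 0.01 m or angle between any of round_pod, long_pod, square_pod, tri_pod's own z axis and vertical above 0.2 rad).
It fails at once if the cap of the three-sided pod is pressed (3 mm or more) (value of joint tri_pod_cap above 0.003 m).
It fails at once if a bystander is moved by more than 30 mm (distance of any of tape, nozzle, screwdriver, stone, jar, goggles from where it was at the start of the episode above 0.03 m).
It also fails if it takes over 48 s, if anything falls off the work surface, if the arm or the gripper's body presses on something with over 40 N, if the wrist force passes 120 N, or if a joint passes its speed limit or range.

## Working session

There is one attempt and no reset: what is moved stays moved. The work goes in short steps, Python scripts to look and compute and a tool call to move; the robot and the scene stay as the last step left them, time stands still between calls to the robot, and variables do not carry over. Pictures are saved under pics/ and viewed, at most 10 in all, crops included, and the job is handed in when it is done.

Besides the shell and the picture viewer there is one more tool, called after "Emit:" as a command line: name --argument value ..., lists and objects as JSON in quotes. drive_tool: Moves the arm, as the interface text tells. Its arguments: {"type":"object","properties":{"series":{"type":"array"},"grip_force":{"type":"number"}},"required":["series"]}

```bash
mkdir -p pics; python3 - <<'E'
from bench import telemetry,camera,get_calibration,r
import cv2,numpy as np
for n in("scene","top"):
    im=camera(n); cv2.imwrite(f"pics/{n}0.png",im[:,:,::-1]); print(n,get_calibration(n))
s=telemetry.read_state(); print(s, r.tips_ahead)
E
```

```text
scene {'fovy': 54.49603141647333, 'cx': 278.9750745274949, 'cy': 209.38645068962873, 'xyz': array([0.97821719, 0.38620896, 0.72011356]), 'rotation': array([0.14545687, 0.33077041, 0.85811692, 0.36478568])}
top {'fovy': 50.04577484212938, 'cx': 282.48707303283965, 'cy': 206.6754275737247, 'xyz': array([ 0.40808078, -0.00281513,  0.98352627]), 'rotation': array([ 0.04861866, -0.05853223, -0.70123878,  0.70885427])}
{'time': 0.1, 'joint_positions': array([-1.13564837,  0.33283085, -0.06472302,  1.46085278,  0.0215947 ,
        1.34990721, -0.08853047]), 'joint_vel': array([ 2.08449875e-03, -3.23654685e-03,  2.01585275e-03, -2.35320031e-03,
       -3.12221376e-04,  5.19450142e-04,  7.92253130e-05]), 'joint_torque': array([ 6.57351247e-04, -6.24544287e+01,  2.40966358e-02, -3.90713596e+01,
       -6.13763602e-02,  3.65608488e-02,  6.90481511e-05]), 'ee_pos': array([0.27605226, 0.56037416, 0.24382187]), 'eef_rot': array([ 2.26876458e-01,  9.73923328e-01, -6.39267881e-04, -1.25325850e-04]), 'ft_force': array([-0.60084571,  0.10496497, -0.38116976]), 'torque': array([-0.0258536 , -0.04584862, -0.04524529]), 'grip_force': 0.0, 'width': 0.08700407095044571} 0.022
```

View pics/top0.png

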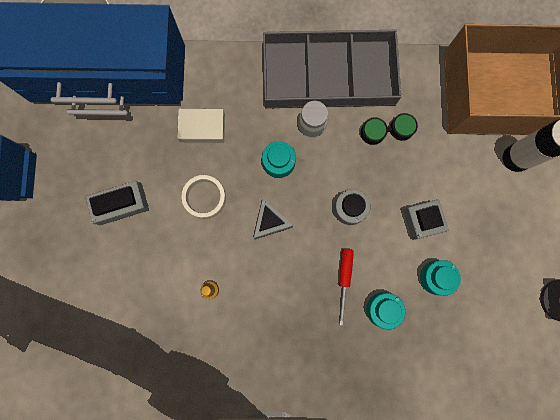

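View pics/scene0.png

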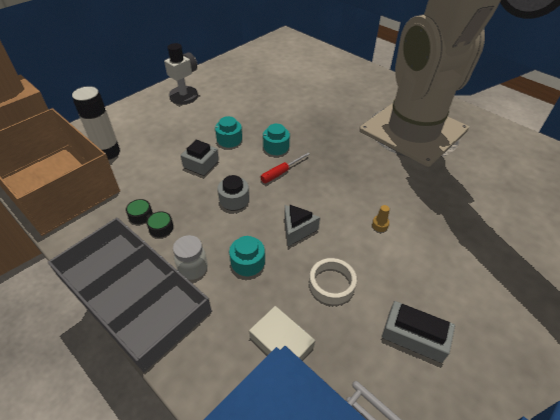

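Top view: the grey pods are round (352,206), long (113,202), square (430,217) and three-sided (268,220). The turquoise look-alikes of the round pod are at (279,158), (441,278) and (387,311); the jar is at (313,115). By description I choose the grey round pod at (352,206). Next I measure the black caps in both views and check with a crop.

```bash
cat > h.py <<'E'
import cv2,numpy as np
from scipy.spatial.transform import Rotation as R
from bench import telemetry,camera,get_calibration,r
def ray(n,p):
    c=get_calibration(n); f=210/np.tan(np.radians(c["fovy"]/2))
    d=R.from_quat(c["rotation"]).apply([(p[0]-c["cx"])/f,-(p[1]-c["cy"])/f,-1]); return c["xyz"],d
def onz(n,p,z):
    o,d=ray(n,p); return o+d*(z-o[2])/d[2]
def cap(im,p,w=30):
    x,y=p; s=im[y-w:y+w,x-w:x+w].max(2)
    m=(s<35).astype(np.uint8); k,l,st,c=cv2.connectedComponentsWithStats(m)
    i=min((i for i in range(1,k) if st[i,4]>60),key=lambda i:np.hypot(*(c[i]-w)))
    ct=max(cv2.findContours((l==i).astype(np.uint8),0,1)[0],key=cv2.contourArea)
    q=cv2.minAreaRect(ct); return np.array(q[0])+[x-w,y-w],q[1:],st[i,4]
E
python3 - <<'E'
from h import *
P={"top":dict(round=(353,205),long=(113,202),square=(430,217),tri=(268,218)),"scene":dict(round=(233,185),long=(422,323),square=(199,149),tri=(300,216))}
for n in P:
    im=cv2.imread(f"pics/{n}0.png")
    for k,p in P[n].items():
        c,q,a=cap(im,p); print(n,k,c.round(1),np.round(q[0],1),round(q[1]),a,onz(n,c,.064).round(4))
im=cv2.imread("pics/top0.png")[150:260,80:470]; cv2.imwrite("pics/crop.png",cv2.resize(im,None,fx=2,fy=2))
for t,p in dict(cabL=(183,90),handle=(125,112),tray=(330,104),box=(445,132),bluebox=(33,190)).items(): print(t,onz("top",p,.1).round(3))
s=telemetry.read_state(); print(R.from_quat(s["eef_rot"]).as_matrix().round(3))
E
```

```text
top round [353. 205.] [22. 22.] 90 169 [ 0.554  -0.1613  0.064 ]
top long [112.2 200.9] [18.7 43.9] 73 725 [0.5566 0.336  0.064 ]
top square [429.2 217.9] [21.1 23. ] 73 334 [ 0.5289 -0.3189  0.064 ]
top tri [268.2 216.5] [21.8 24. ] 72 91 [0.528  0.0143 0.064 ]
scene round [232.  184.5] [17. 18.] 90 270 [ 0.5616 -0.1549  0.064 ]
scene long [419.7 331.6] [52.4  6.8] 23 301 [0.5789 0.3456 0.064 ]
scene square [197.8 148.8] [16.3 19.8] 45 266 [ 0.5356 -0.3126  0.064 ]
scene tri [300.5 215.5] [21. 21.] 0 241 [0.5228 0.0218 0.064 ]
cabL [0.784 0.193 0.1  ]
handle [0.735 0.309 0.1  ]
tray [ 0.759 -0.11   0.1  ]
box [ 0.702 -0.346  0.1  ]
bluebox [0.571 0.48  0.1  ]
[[-0.897  0.442 -0.001]
 [ 0.442  0.897 -0.001]
 [-0.    -0.001 -1.   ]]
```

View pics/crop.png

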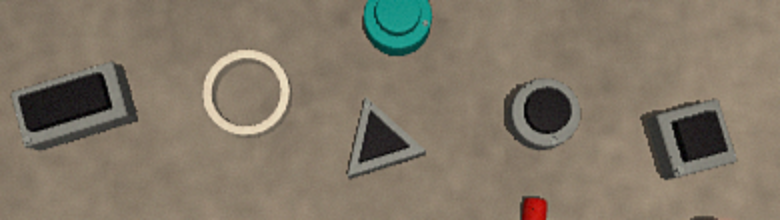

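Crop: grey round pod with black round cap (352,205 in the full picture), square (429,218), long (112,201), all matching the descriptions; turquoise pod at (279,158) excluded. Targets: round (0.553,-0.161), long (0.557,0.337), square (0.529,-0.319). I set out with fingers shut, turning the tool y axis to world x.

Emit:
drive_tool --series '[0,0,12.8,-7.1,-6.5,0,-1,0,0,12.8,-7.1,-6.5,0,-1,0,0,12.8,-7.1,-6.5,0,-1,0,0,12.8,-7.1,-6.5,0,-1,0,0,12.8,-7.1,-6.5,0,-1,0,0,12.8,-7.1,-6.5,0,-1,0,0,12.8,-7.1,-6.5,0,-1,0,0,12.8,-7.1,-6.5,0,-1,0,0,12.8,-7.1,-6.5,0,-1,0,0,12.8,-7.1,-6.5,0,-1]'

```text
time: 0.93
ee_pos: [0.4182, 0.1954, 0.2446]
eef_rot: [0.714, 0.7, -0.0, 0.001]
ft_force: [-0.3, -0.6, 0.6]
width: 0.0284
grip_force: 0.0
```

Emit:
drive_tool --series '[0,0,0,-9.0,3.4,0,-1,0,0,0,-9.0,3.4,0,-1,0,0,0,-9.0,3.4,0,-1,0,0,0,-9.0,3.4,0,-1,0,0,0,-9.0,3.4,0,-1,0,0,0,-9.0,3.4,0,-1,0,0,0,-9.0,3.4,0,-1,0,0,0,-9.0,3.4,1,-1,0,0,0,-9.0,3.4,2,-1,0,0,0,-9.0,3.4,2,-1]'

```text
time: 1.77
ee_pos: [0.5515, -0.1603, 0.1646]
eef_rot: [0.709, 0.706, 0.001, 0.001]
ft_force: [-0.6, 0.4, 0.7]
width: 0.0006
grip_force: 0.0
```

Emit:
drive_tool --series '[0,0,0,0,0,0,-1,0,0,0,0,0,0,-1,0,0,0,0,0,0,-1]'

```text
time: 2.02
ee_pos: [0.5507, -0.1576, 0.1653]
eef_rot: [0.708, 0.706, 0.0, -0.0]
ft_force: [0.6, -0.1, 0.1]
width: 0.0003
grip_force: 0.0
```

```bash
python3 - <<'E'
from h import *
a=camera("scene");b=camera("top")
cv2.imwrite("pics/v1.png",np.hstack([cv2.resize(a[80:280,120:320],(400,400)),cv2.resize(b[110:310,260:460],(400,400))])[:,:,::-1])
s=telemetry.read_state(); print(s["ee_pos"],s["joint_positions"].round(2),s["ft_force"],s["width"]); print(R.from_quat(s["eef_rot"]).as_matrix().round(3))
E
```

```text
[ 0.55125837 -0.15695327  0.16636275] [-0.34  0.31  0.64  1.73 -0.2   1.16  0.36] [-0.22977576 -0.10417999 -0.14879799] 0.0002678645406057458
[[ 0.002  1.     0.002]
 [ 1.    -0.002  0.001]
 [ 0.001  0.002 -1.   ]]
```

View pics/v1.png

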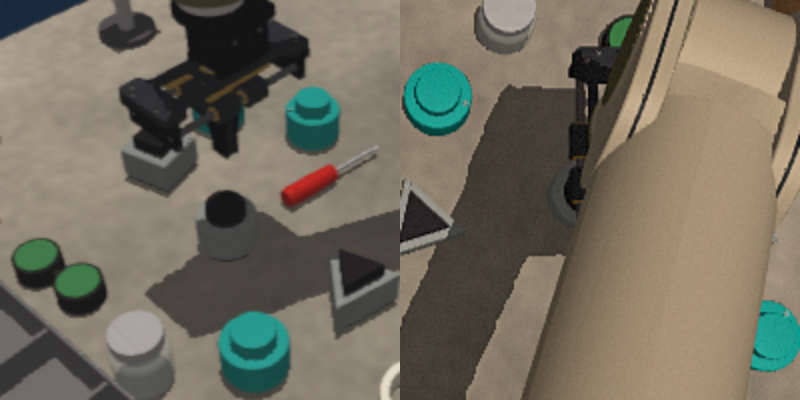

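Left crop: shut fingertips (227,150) hang above the round black cap (225,208); right: arm hides most of it. Descend.

Emit:
drive_tool --series '[0,0,0,-0.1,0.06,0.5,-1,0,0,0,-0.1,0.06,1.0,-1,0,0,0,-0.1,0.06,1.5,-1,0,0,0,-0.1,0.06,1.8,-1,0,0,0,-0.1,0.06,1.9,-1,0,0,0,-0.1,0.06,2.0,-1,0,0,0,-0.1,0.06,2.05,-1,0,0,0,-0.1,0.06,2.1,-1,0,0,0,-0.1,0.06,2.15,-1,0,0,0,-0.1,0.06,2.15,-1]'

```text
time: 2.95
ee_pos: [0.5534, -0.1619, 0.0795]
eef_rot: [0.708, 0.706, 0.001, 0.0]
ft_force: [0.3, 1.8, 2.6]
width: 0.0001
grip_force: 1.3
```

Emit:
drive_tool --series '[0,0,0,0,0,0,-1,0,0,0,0,0,0,-1]'

```text
time: 3.12
ee_pos: [0.5534, -0.1622, 0.0795]
eef_rot: [0.708, 0.706, 0.0, 0.0]
ft_force: [0.4, 2.9, 2.2]
width: 0.0002
grip_force: 1.3
```

Emit:
drive_tool --series '[0,0,0,0,0,0.04,-1,0,0,0,0,0,0.08,-1,0,0,0,0,0,0.12,-1,0,0,0,0,0,0.15,-1,0,0,0,0,0,0.15,-1,0,0,0,0,0,0.15,-1]'

```text
time: 3.62
ee_pos: [0.5534, -0.1622, 0.0734]
eef_rot: [0.709, 0.706, 0.0, 0.0]
ft_force: [0.2, 3.3, 7.5]
width: 0.0005
grip_force: 3.7
```

Emit:
drive_tool --series '[0,0,0,0,0,-0.4,-1,0,0,0,0,0,-1.2,-1,0,0,0,0,0,-2.2,-1,0,0,0,0,0,-3,-1,0,0,0,6,0,-3,-1,0,0,0,6,0,-3,-1,0,0,0,6,0,-3,-1,0,0,0,6,0,-3,-1,0,0,0,6,0,-3,-1,0,0,0,6,0,-3,-1]'

```text
time: 4.45
ee_pos: [0.553, 0.0811, 0.1924]
eef_rot: [0.708, 0.706, -0.0, -0.0]
ft_force: [0.5, -0.2, 0.8]
width: 0.0008
grip_force: 0.0
```

Emit:
drive_tool --series '[0,0,0,6.5,0.1,0,-1,0,0,0,6.5,0.1,0,-1,0,0,0,6.5,0.1,0,-1,0,0,0,6.5,0.1,0,-1,0,0,0,6.5,0.1,0,-1,0,0,0,6.5,0.1,0,-1,0,0,0,6.5,0.1,0,-1,0,0,0,6.5,0.1,0,-1,0,0,0,6.5,0.1,0,-1,0,0,0,6.5,0.1,0,-1]'

```text
time: 5.28
ee_pos: [0.5594, 0.3358, 0.1926]
eef_rot: [0.709, 0.705, -0.001, 0.0]
ft_force: [0.3, -1.0, -0.6]
width: 0.0004
grip_force: 0.0
```

```bash
python3 - <<'E'
from h import *
a=camera("scene");b=camera("top")
cv2.imwrite("pics/v2.png",np.hstack([cv2.resize(a[160:420,180:560],(438,300)),cv2.resize(b[50:350,60:420],(360,300))])[:,:,::-1])
s=telemetry.read_state(); print(s["ee_pos"],s["joint_positions"].round(2),s["ft_force"])
E
```

```text
[0.55950457 0.33576395 0.19308643] [-0.91  0.44  0.41  1.47 -0.18  1.27 -0.49] [ 0.29195696 -0.04217329  0.93057946]
```

View pics/v2.png

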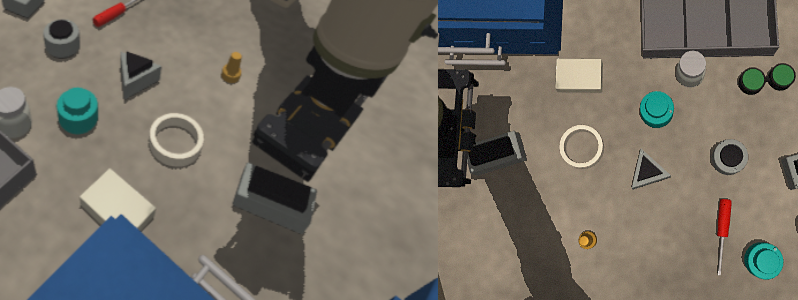

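Left: the gripper is above the long cap (278,185) with clear space to the cabinet handle (210,275); the round cap now sits lower, pods undisturbed. Descend on the long pod.

Emit:
drive_tool --series '[0,0,0,0.02,-0.05,0.8,-1,0,0,0,0.02,-0.05,1.6,-1,0,0,0,0.02,-0.05,2.2,-1,0,0,0,0.02,-0.05,2.5,-1,0,0,0,0.02,-0.05,2.6,-1,0,0,0,0.02,-0.05,2.68,-1,0,0,0,0.02,-0.05,2.74,-1,0,0,0,0.02,-0.05,2.8,-1,0,0,0,0.02,-0.05,2.84,-1,0,0,0,0.02,-0.05,2.84,-1]'

```text
time: 6.22
ee_pos: [0.5577, 0.3386, 0.0803]
eef_rot: [0.709, 0.706, 0.001, 0.0]
ft_force: [1.5, -1.0, 2.0]
width: 0.0006
grip_force: 1.3
```

Emit:
drive_tool --series '[0,0,0,0,0,0.04,-1,0,0,0,0,0,0.08,-1,0,0,0,0,0,0.12,-1,0,0,0,0,0,0.12,-1,0,0,0,0,0,0.12,-1]'

```text
time: 6.63
ee_pos: [0.5576, 0.3387, 0.0751]
eef_rot: [0.709, 0.706, 0.001, 0.0]
ft_force: [3.7, -1.0, 5.9]
width: 0.0006
grip_force: 2.4
```

Emit:
drive_tool --series '[0,0,0,0,0,0.03,-1,0,0,0,0,0,0.03,-1,0,0,0,0,0,-0.4,-1,0,0,0,0,0,-1.2,-1,0,0,0,0,0,-2.2,-1,0,0,0,0,0,-3,-1,0,0,0,-4,0,-3,-1,0,0,0,-4,0,-3,-1,0,0,0,-4,0,-3,-1,0,0,0,-4,0,-3,-1]'

```text
time: 7.47
ee_pos: [0.5553, 0.1761, 0.1942]
eef_rot: [0.709, 0.706, -0.0, -0.0]
ft_force: [0.1, -0.5, -0.0]
width: 0.0009
grip_force: 0.0
```

Emit:
drive_tool --series '[0,0,0,-9,-0.4,0,-1,0,0,0,-9,-0.4,0,-1,0,0,0,-9,-0.4,0,-1,0,0,0,-9,-0.4,0,-1,0,0,0,-9,-0.4,0,-1,0,0,0,-9,-0.4,0,-1,0,0,0,-9,-0.4,0,-1,0,0,0,-9,-0.4,0,-1,0,0,0,-9,-0.4,0,-1,0,0,0,-9,-0.4,0,-1]'

```text
time: 8.3
ee_pos: [0.5367, -0.1879, 0.1945]
eef_rot: [0.711, 0.703, -0.001, 0.0]
ft_force: [-0.4, 0.5, 0.9]
width: 0.0003
grip_force: 0.0
```

Emit:
drive_tool --series '[0,0,0,-3.4,-0.3,0,-1,0,0,0,-3.4,-0.3,0,-1,0,0,0,-3.4,-0.3,0,-1,0,0,0,-3.4,-0.3,0,-1,0,0,0,-3.4,-0.3,0,-1,0,0,0,-3.4,-0.3,0,-1]'

```text
time: 8.8
ee_pos: [0.5259, -0.3171, 0.1938]
eef_rot: [0.709, 0.705, -0.0, -0.001]
ft_force: [1.1, 0.5, 0.6]
width: 0.0004
grip_force: 0.0
```

```bash
python3 - <<'E'
from h import *
a=camera("scene")
cv2.imwrite("pics/v3.png",a[:,:,::-1])
s=telemetry.read_state(); print(s["ee_pos"],s["joint_positions"].round(2),s["ft_force"])
E
```

```text
[ 0.5265259  -0.31586275  0.19390507] [-0.09  0.4   0.72  1.59 -0.27  1.25  0.67] [ 1.21602742 -0.09153101  0.11748703]
```

View pics/v3.png

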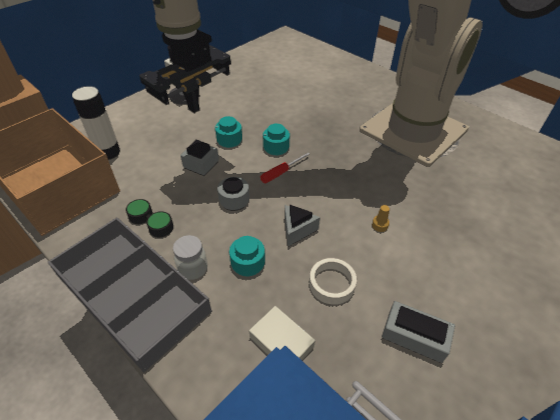

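The round (233,186) and long (421,324) caps sit low, everything else is in place, and the fingers (192,100) hang over the square cap (199,149). Descend.

Emit:
drive_tool --series '[0,0,0,-0.06,0.06,0.8,-1,0,0,0,-0.06,0.06,1.6,-1,0,0,0,-0.06,0.06,2.2,-1,0,0,0,-0.06,0.06,2.5,-1,0,0,0,-0.06,0.06,2.6,-1,0,0,0,-0.06,0.06,2.68,-1,0,0,0,-0.06,0.06,2.74,-1,0,0,0,-0.06,0.06,2.8,-1,0,0,0,-0.06,0.06,2.84,-1,0,0,0,-0.06,0.06,2.84,-1]'

```text
time: 9.68
ee_pos: [0.5295, -0.3198, 0.0819]
eef_rot: [0.708, 0.706, 0.001, 0.001]
ft_force: [1.2, 1.6, 2.4]
width: 0.0003
grip_force: 1.3
```

Emit:
drive_tool --series '[0,0,0,0,0,0.04,-1,0,0,0,0,0,0.08,-1,0,0,0,0,0,0.12,-1,0,0,0,0,0,0.15,-1,0,0,0,0,0,0.15,-1]'

```text
time: 10.1
ee_pos: [0.5292, -0.3199, 0.0752]
eef_rot: [0.708, 0.706, 0.0, 0.001]
ft_force: [2.9, 1.1, 5.2]
width: 0.0004
grip_force: 2.4
```

Emit:
drive_tool --series '[0,0,0,0,0,0.04,-1,0,0,0,0,0,0.04,-1,0,0,0,0,0,-0.4,-1,0,0,0,0,0,-1.2,-1,0,0,0,0,0,-2.2,-1,0,0,0,0,0,-3.2,-1,0,0,0,0,0,-4.2,-1,0,0,0,0,0,-4.2,-1,0,0,0,0,0,-4.2,-1,0,0,0,0,0,-4.2,-1]'

```text
time: 10.93
ee_pos: [0.5279, -0.3196, 0.242]
eef_rot: [0.709, 0.706, -0.0, -0.001]
ft_force: [-0.7, 0.2, 0.4]
width: 0.0006
grip_force: 0.0
```

```bash
python3 - <<'E'
from h import *
a=camera("scene"); o=cv2.imread("pics/scene0.png")[:,:,::-1]
P=dict(round=(233,185),long=(422,323),square=(199,149),tri=(300,216))
rows=[np.hstack([cv2.resize(i[p[1]-35:p[1]+35,p[0]-45:p[0]+45],(180,140),interpolation=2) for p in P.values()]) for i in(o,a)]
cv2.imwrite("pics/v4.png",np.vstack(rows)[:,:,::-1])
s=telemetry.read_state(); print(s["ee_pos"],s["ft_force"],s["joint_vel"].round(3))
E
```

```text
[ 0.52775037 -0.31931845  0.24129888] [ 0.01338635 -0.14452691  0.48922458] [-0.002  0.009 -0.004  0.006 -0.002 -0.001 -0.001]
```

View pics/v4.png

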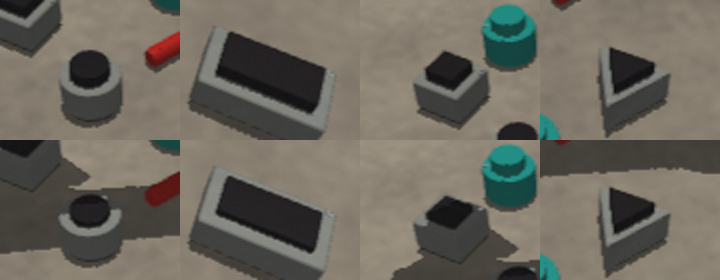

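The before/after crops show the round, long and square caps lower, the pods unmoved, and the three-sided cap unchanged. The arm is clear, so I hand in.

```bash
python3 -c "
from bench import r
print(r.close_job())"
```

```text
the job is handed in; nothing more can be done
None
```

I pressed the round, long and square caps fully down in that order, at about 8 N or less. The last picture shows all three staying down, the three-sided pod unpressed and no pod moved; the arm is clear and the job was handed in at about 11 s, though the hand-in returned no verdict.

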